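# Vent the gas manifold, find its loose bolt and hold that bolt's cap open

### The arm

A 7-joint arm with a two-finger parallel gripper is mounted at the origin on the work surface. World frame = base frame: x ahead of the robot, y to its left, z up, the work surface at z = 0. Lengths are in m, angles in rad, forces in N, time in s.
With the tool pointing down it reaches from about 0.425 to 0.825 m from the base axis. Payload 3.6 kg.
Tool frame: the origin (TCP) lies on the centre line of the jaws, within the pads' length; the fingertips stand 11 mm ahead of it and the grasp point (between the pads) lies 8 mm behind it; z points along the fingers, y is the line along which they close (so a half turn about z gives the same grasp; the last joint's range is limited). The gripper opens to 93 mm and grips with 3 to 60 N. Pads are 15 mm wide; open, the fingers measure 128 mm over their backs; the gripper's body (75 mm by 188 mm) begins 65 mm behind the grasp point.
Start: joints at [-1.149, 0.615, -0.013, 1.423, 0.008, 1.103, -0.04], TCP at [0.282, 0.586, 0.23] pointing down, gripper open.
Joint ranges: [-3.12, 3.12], [-0.3, 2.06], [-1.34, 1.32], [0.26, 2.42], [-1.36, 4.5], [0.01, 1.98], [-2.84, 2.84]. Speed limits (rad/s): [2.79, 2.79, 3.14, 3.14, 3.14, 3.14, 3.14].

### API

Orientations are given as a unit quaternion [w, x, y, z].
In Python, from rig import manip gives the robot as it stands. The module is installed in compiled form; this text tells all that it offers.
- The arm moves only by the shell command python3 -m inch 'ROWS' [FORCE]. ROWS is a JSON object of lists of equal length, an entry for each row: "linear": the shift along the tool's x, y, z in mm, a list of three; "yaw": the turn about the tool's z in rad; "claw": the opening, from 0 (shut) to 1 (fully open). In form: {"linear": [[tx, ty, tz], ...], "yaw": [yaw, ...], "claw": [claw, ...]}. A call has 1 to 20 rows; each row is the pose to reach, as a shift and turn from the pose commanded when the call began, along the tool's axes at that moment; what a row does not reach only later rows make up. A row lasts 1/12 s, in which the tool goes at most 41.7 mm and 7.16 degrees, less where a joint would pass 70% of its speed; a pose out of reach is approached as far as the arm can. A call with a gripper value outside its range is refused whole. The fingers move at their own pace and stop on an object; FORCE is the grip in N (left out, the last holds). Time passes only in rows, so rows that repeat a pose let the fingers close. It gives the time, the measured TCP pose, the force, the opening and the grip force at its end, in the units of the state.
- manip.sense(): the state, without advancing time (a new reading comes with each control period).
- manip.camera(name): name is "scene" or "top" or "wrist"; returns a dict with "frame" (384x512x3 uint8, blue, green, red), "K" (3x3 intrinsics, pixels), "R" (3x3) and "t" (3): a world point X has camera coordinates R X + t; the wrist camera has in their place "hand_eye" (4x4, takes a point from camera to tool coordinates, whose origin is the TCP and whose axes are the flange's). Camera axes: x right, y down, z forward; pixel columns grow to the right and rows downward; lengths in m; the calibration is good to about 2 mm. A picture is of the moment at which its call begins: read the wrist's pose just before it. There is no depth.
- manip.close_job(): hands the job in; it is judged then, once.
The state is a dict: "time": time; "qpos": joint angles; "dq": joint speeds; "effort": joint torques, N m; "eef_pos": TCP position; "tcp_rot": TCP orientation; "force": force on the tool from outside, world axes, zero at the start; "torque": the same for the moment, N m; "grip_width": opening from 0.0 (shut) to 1.0 (fully open); "finger_force": force on a finger pad.
Only numpy, scipy, OpenCV 4.12 (cv2) and the standard library are available. Lean on these libraries where they do the work, as an engineer would, in place of code of your own. Each camera call takes 0.05 s, during which the arm holds its last target. There are 200 camera calls.

### The job

Vent the gas manifold by squeezing the red trigger fully against its fixed grip and letting it spring right back. Then press a firm tap with the fingertips onto the head of each of the three bolts, one after another from the robot's left (+y) to its right, to find the loose one, which sinks a little under the tap. Lift the blue hinged cap right behind the loose bolt by its white tab to about 60 degrees and finish still holding it open, so that a colleague can reach the lock nut; leave the other two caps shut and the glassware and wrench where they are.

Things in the scene. Friction and masses are not known exactly. Their poses are not given: they have to be found in the camera images.
- manifold: grey gas manifold, fixed, 130 (x) x 320 (y) x 40 mm high; origin at the centre of its underside, +y along its row of three bolt stations towards the robot's left, -x faces the robot. The stations (steel plates 120 x 84 x 12 mm on its top) stand about 100 mm apart, each with a bolt on the robot's side and a blue hinged cap behind it
- vent_grip: vent valve fixed to the bench: dark foot 90 x 70 x 20 mm, short round valve body, and a grey upright grip 26 (x) x 30 (y) mm, from 50 to 150 mm high, its centre 12 mm to +x of the origin; origin at the centre of the foot's underside; its -x side carries the red trigger
- squeeze_point (a point): point on the vent grip, 125 mm above the bench, midway between the grip's back face (20 mm to +x of it) and the outer face of the fully squeezed trigger (about 20 mm to -x of it; about 36 mm to -x at rest). Its axes are those of the grip: fingers pointing down and closing along x, one behind the grip and one in front of the trigger, squeeze it
- trigger (a joint): red trigger lever 18 mm wide, 8 mm thick, 90 mm long, hinged at its lower end 55 mm above the bench, its free upper end at about 143 mm leaning away from the grip; 0 rad released, 0.22 rad fully squeezed; a spring pushes it back; full squeeze takes about 6 N at the squeeze point
- bolt_a: one of three round brass bolt heads, 26 mm across, 14 mm high, top 76 mm above the bench; origin at the centre of the head's top, z up. Two bolts are tight and do not move; one is loose: under a tap it sinks 7 mm (resisting with under 2 N), stops hard, and stays down. Which stands left, middle or right changes. A firm tap is 4 to 5 N
- cap_a: blue cap 56 (x) x 50 (y) mm behind bolt_a, hinged at its far edge; origin on the hinge line, 90 mm to +x of that bolt's centre, 64 mm above the bench. Shut: z up, x away from the robot. It turns about its own y, near edge rising, up to 1.4 rad; tilt of its z axis = how far open. A light spring (1 N at the tab when shut, 2.5 N at 1 rad) shuts it when let go
- cap_a_tab (a point): point to grip on the white upright tab of cap_a: tab 14 (x) x 16 (y) mm, 38 mm tall above the cap's upper face; this point is 28 mm above that face, 10 mm below the tab's top, 44 mm to the -x side of the hinge line and 32 mm above it. Pinch it along y with the fingers pointing down and follow the arc about the hinge; the tab may turn between the pads
- bolt_b: one of three round brass bolt heads, 26 mm across, 14 mm high, top 76 mm above the bench; origin at the centre of the head's top, z up. Two bolts are tight and do not move; one is loose: under a tap it sinks 7 mm (resisting with under 2 N), stops hard, and stays down. Which stands left, middle or right changes. A firm tap is 4 to 5 N
- cap_b: blue cap 56 (x) x 50 (y) mm behind bolt_b, hinged at its far edge; origin on the hinge line, 90 mm to +x of that bolt's centre, 64 mm above the bench. Shut: z up, x away from the robot. It turns about its own y, near edge rising, up to 1.4 rad; tilt of its z axis = how far open. A light spring (1 N at the tab when shut, 2.5 N at 1 rad) shuts it when let go
- cap_b_tab (a point): point to grip on the white upright tab of cap_b: tab 14 (x) x 16 (y) mm, 38 mm tall above the cap's upper face; this point is 28 mm above that face, 10 mm below the tab's top, 44 mm to the -x side of the hinge line and 32 mm above it. Pinch it along y with the fingers pointing down and follow the arc about the hinge; the tab may turn between the pads
- bolt_c: one of three round brass bolt heads, 26 mm across, 14 mm high, top 76 mm above the bench; origin at the centre of the head's top, z up. Two bolts are tight and do not move; one is loose: under a tap it sinks 7 mm (resisting with under 2 N), stops hard, and stays down. Which stands left, middle or right changes. A firm tap is 4 to 5 N
- cap_c: blue cap 56 (x) x 50 (y) mm behind bolt_c, hinged at its far edge; origin on the hinge line, 90 mm to +x of that bolt's centre, 64 mm above the bench. Shut: z up, x away from the robot. It turns about its own y, near edge rising, up to 1.4 rad; tilt of its z axis = how far open. A light spring (1 N at the tab when shut, 2.5 N at 1 rad) shuts it when let go
- cap_c_tab (a point): point to grip on the white upright tab of cap_c: tab 14 (x) x 16 (y) mm, 38 mm tall above the cap's upper face; this point is 28 mm above that face, 10 mm below the tab's top, 44 mm to the -x side of the hinge line and 32 mm above it. Pinch it along y with the fingers pointing down and follow the arc about the hinge; the tab may turn between the pads
- amber_jar: amber glass jar with white cap, 66 mm across, 90 mm high; loose, to be left alone; origin at the centre of its underside
- brown_bottle: dark brown reagent bottle, 90 mm across, 170 mm high; loose, to be left alone; origin at the centre of its underside
- vial_1: small white vial with green cap, 28 mm across, 55 mm high; loose, to be left alone; origin at the centre of its underside
- vial_2: white vial with black cap, 36 mm across, 65 mm high; loose, to be left alone; origin at the centre of its underside
- beaker: glass beaker, 68 mm across, 85 mm high; loose, to be left alone; origin at the centre of its underside
- wrench: steel wrench lying on the bench, 160 mm long; loose, to be left alone; origin under its middle
Not all that is in view belongs to the job. Of the things like the vent_grip, leave any that is green; of the rest the larger one is meant.

How it is judged:
By the outcome, as a careful person would: the job done as asked, in the order asked, and still so for the second after the job is handed in, while the arm keeps its last pose, push and grip.
It also fails if it takes over 59 s, if anything falls off the work surface, if the arm or the gripper's body presses on something with over 40 N, if the wrist force passes 120 N, or if a joint passes its speed limit or range.

## Working session

There is one attempt and no reset: what is moved stays moved. The work goes in short steps, Python scripts to look and compute and a shell command to move; the robot and the scene stay as the last step left them, time stands still between calls to the robot, and variables do not carry over. Pictures are saved under pics/ and viewed, at most 10 in all, crops included, and the job is handed in when it is done.

```bash
mkdir -p pics
python3 - <<'E'
from rig import manip
import cv2,pickle
s=manip.sense();print({k:s[k] for k in("time","eef_pos","tcp_rot","force","grip_width")})
d={}
for n in("scene","top"):
    c=manip.camera(n);d[n]=c;cv2.imwrite(f"pics/{n}0.png",c["frame"]);print(n,c["K"].tolist() if hasattr(c["K"],'tolist') else c["K"],c["R"],c["t"])
pickle.dump(d,open("d0.pkl","wb"))
a=cv2.hconcat([d["scene"]["frame"],d["top"]["frame"]])
E
```

```text
{'time': 0.0, 'eef_pos': array([0.2816848 , 0.58494204, 0.2285125 ]), 'tcp_rot': array([-2.54553553e-04,  2.22490301e-01,  9.74934087e-01, -1.23591028e-03]), 'force': array([-0.58976864, -0.01990376,  0.68550749]), 'grip_width': 1.0011676761071955}
scene [[401.83048149738806, 0.0, 249.98504445559834], [0.0, 401.83048149738806, 182.5107373182679], [0.0, 0.0, 1.0]] [[ 0.22089124  0.9750058   0.0238903 ]
 [ 0.63551362 -0.12531054 -0.76185281]
 [-0.73981721  0.18346923 -0.64730947]] [-0.17751094 -0.27976438  1.63826623]
top [[428.61894265789743, 0.0, 257.0565320491758], [0.0, 428.61894265789743, 191.2034662058109], [0.0, 0.0, 1.0]] [[-0.00588697 -0.99998079  0.00193763]
 [-0.99227808  0.00560153 -0.12390654]
 [ 0.12389331 -0.0026521  -0.992292  ]] [0.03839586 0.59218796 1.4445632 ]
```

View pics/scene0.png

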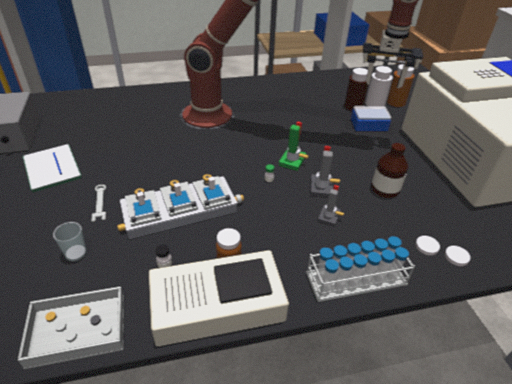

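View pics/top0.png

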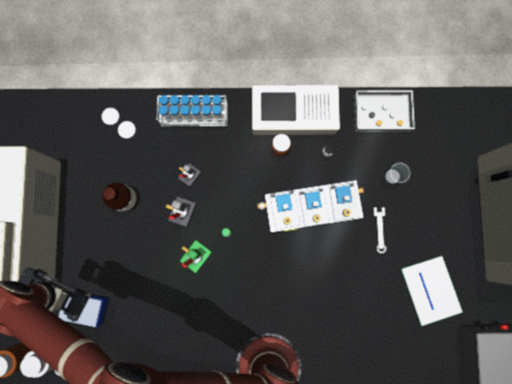

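The scene and top views show three vent-like valves. In the top view they are green (195,256), large grey (180,211) and small grey (189,174). In the scene view they are (293,150), (323,175) and (331,210). The larger non-green one, top (180,211), fits the description. The manifold is at top (314,206), with bolts at about (287,221), (316,218) and (347,213). I'll confirm this in one enlarged crop.

```bash
cat > h.py <<'E'
import numpy as np,cv2
def ray(c,uv):
    R=np.array(c["R"]);t=np.array(c["t"]);K=np.array(c["K"])
    return -R.T@t, R.T@np.linalg.inv(K)@np.array([uv[0],uv[1],1.])
def onz(c,uv,z):
    o,d=ray(c,uv);return o+d*(z-o[2])/d[2]
def proj(c,X):
    p=np.array(c["K"])@(np.array(c["R"])@np.array(X)+np.array(c["t"]));return p[:2]/p[2]
def tri(c1,u1,c2,u2):
    o1,d1=ray(c1,u1);o2,d2=ray(c2,u2);d1/=np.linalg.norm(d1);d2/=np.linalg.norm(d2)
    s=np.linalg.lstsq(np.c_[d1,-d2],o2-o1,rcond=None)[0]
    a=o1+d1*s[0];b=o2+d2*s[1];return (a+b)/2,np.linalg.norm(a-b)
def blobs(img,lo,hi,roi,amin=5):
    x0,y0,x1,y1=roi;h=cv2.cvtColor(img,cv2.COLOR_BGR2HSV)[y0:y1,x0:x1]
    m=cv2.inRange(h,np.array(lo),np.array(hi));n,_,st,ce=cv2.connectedComponentsWithStats(m)
    return [(int(st[i,4]),(ce[i]+[x0,y0]).round(1).tolist(),st[i,:4].tolist()) for i in range(1,n) if st[i,4]>=amin]
E
python3 - <<'E'
import pickle
from h import *
d=pickle.load(open("d0.pkl","rb"))
T,S=d["top"],d["scene"]
t=T["frame"];s=S["frame"]
print("blue top",blobs(t,[95,80,80],[125,255,255],(255,170,375,240)))
print("brass top",blobs(t,[12,70,80],[32,255,255],(255,170,375,240)))
print("blue sc",blobs(s,[95,80,80],[125,255,255],(110,160,250,240)))
print("brass sc",blobs(s,[12,70,80],[32,255,255],(110,160,250,240)))
print("red top",blobs(t,[0,120,80],[6,255,255],(150,150,220,275),3), blobs(t,[172,120,80],[180,255,255],(150,150,220,275),3))
print("red sc",blobs(s,[0,120,80],[6,255,255],(270,110,360,240),3),blobs(s,[172,120,80],[180,255,255],(270,110,360,240),3))
a=cv2.resize(t[155:275,145:230],None,fx=4.4,fy=4.4,interpolation=cv2.INTER_CUBIC)
b=cv2.resize(s[115:230,270:355],None,fx=4.4,fy=4.4,interpolation=cv2.INTER_CUBIC)
h=max(a.shape[0],b.shape[0]);f=lambda x:cv2.copyMakeBorder(x,0,h-x.shape[0],0,0,cv2.BORDER_CONSTANT)
cv2.imwrite("pics/crop1.png",cv2.hconcat([f(a),f(b)]))
a=cv2.resize(t[170:240,255:370],None,fx=3.4,fy=3.4,interpolation=cv2.INTER_CUBIC)
b=cv2.resize(s[165:235,112:248],None,fx=3,fy=3,interpolation=cv2.INTER_CUBIC)
h=max(a.shape[0],b.shape[0]);cv2.imwrite("pics/crop2.png",cv2.hconcat([f(a),f(b)]))
E
```

```text
blue top [(203, [342.8, 193.5], [80, 16, 17, 17]), (202, [312.3, 199.2], [50, 21, 17, 18]), (207, [283.2, 201.8], [20, 24, 17, 18])]
brass top [(30, [361.0, 189.9], [104, 17, 5, 7]), (16, [258.0, 205.5], [2, 33, 3, 6]), (11, [264.5, 204.7], [9, 32, 2, 6]), (39, [346.6, 212.1], [88, 39, 8, 7]), (36, [316.3, 217.8], [58, 45, 8, 7]), (37, [286.9, 220.1], [29, 47, 7, 7]), (20, [290.0, 229.8], [29, 59, 14, 3])]
blue sc [(193, [213.0, 192.1], [93, 25, 21, 15]), (200, [179.4, 198.3], [60, 31, 21, 15]), (209, [142.7, 207.6], [23, 40, 20, 16])]
brass sc [(47, [206.2, 176.5], [92, 14, 10, 7]), (43, [173.1, 181.9], [59, 19, 10, 8]), (40, [138.6, 189.9], [24, 28, 11, 6]), (17, [242.0, 196.7], [131, 34, 3, 7]), (6, [235.5, 197.5], [125, 36, 2, 4]), (51, [120.7, 226.3], [7, 63, 8, 8])]
red top [(13, [181.5, 175.2], [29, 24, 7, 3]), (23, [172.3, 216.4], [19, 65, 8, 4]), (25, [184.5, 264.7], [31, 112, 8, 6])] []
red sc [(16, [298.5, 122.8], [26, 11, 6, 5]), (23, [327.0, 147.5], [54, 36, 7, 5]), (17, [335.6, 186.6], [64, 75, 5, 5])] [(4, [301.0, 124.5], [31, 13, 1, 4]), (5, [327.8, 148.6], [57, 37, 3, 4])]
```

View pics/crop1.png

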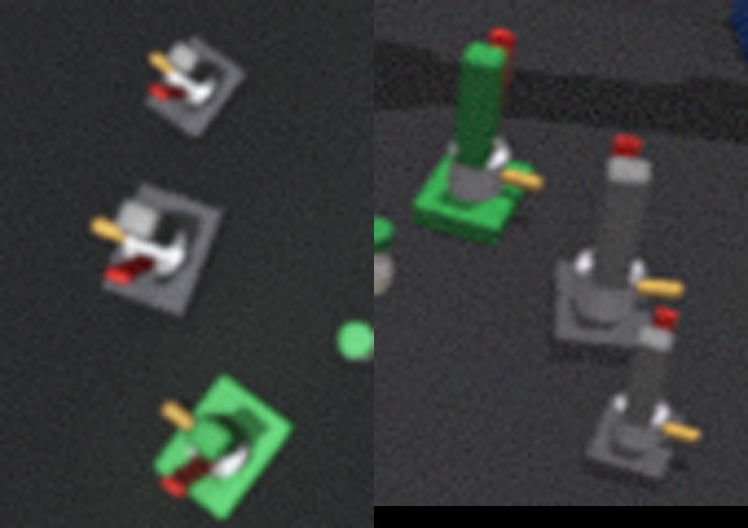

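View pics/crop2.png

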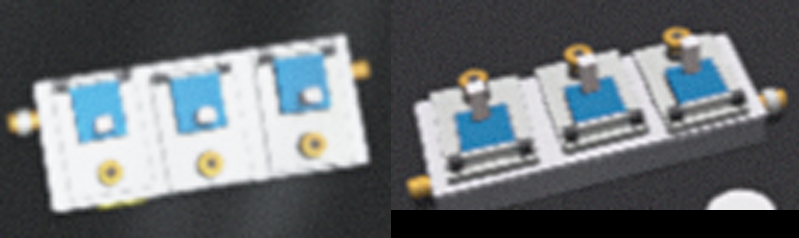

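Crop 1 confirms that the middle grey valve, top (180,211), is larger than the one at (189,174), and the third is green. Crop 2 shows three bolts and caps, with the white tabs at about (279,207), (316,204) and (347,198) in the top view.

Run:
```python
import pickle
from h import *
np.set_printoptions(precision=4,suppress=True)
d=pickle.load(open("d0.pkl","rb"));T,S=d["top"],d["scene"]
cr=lambda u,v:(u/4.4+145-.4,v/4.4+155-.4)
cs=lambda u,v:((u-374)/4.4+270-.4,v/4.4+115-.4)
print("foot",[onz(T,cr(*p),.02) for p in((145,183),(222,210),(182,316),(105,288))])
print("griptop top",onz(T,cr(138,217),.15),"scene",onz(S,cs(629,171),.15),tri(T,cr(138,217),S,cs(629,171)))
print("red end",onz(T,cr(119,275),.143),tri(T,cr(119,275),S,cs(627,146)))
t=[(346.6,212.1),(316.3,217.8),(286.9,220.1)];s=[(138.6,189.9),(173.1,181.9),(206.2,176.5)]
b=[onz(T,p,.076) for p in t]; s_=sorted(s,key=lambda p:p[0])
for p in t: print("bolt top",onz(T,p,.076))
for p in s: print("bolt sc",onz(S,p,.076))
for q,p in zip([(142.7,207.6),(179.4,198.3),(213,192.1)],[(342.8,193.5),(312.3,199.2),(283.2,201.8)]): print("cap",onz(T,p,.064),onz(S,q,.064))
c2=lambda u,v:(u/3.4+255-.4,v/3.4+170-.4)
s2=lambda u,v:((u-391)/3+112-.4,v/3+165-.4)
for a,bb in zip([(104,124),(206,115),(312,95)],[(680,50),(579,67),(478,86)]): print("tabtop",onz(T,c2(*a),.106),onz(S,s2(*bb),.106),tri(T,c2(*a),S,s2(*bb)))
print("plates corners",[onz(T,c2(*p),.052) for p in((35,85),(345,36),(367,160),(55,210))])
```

```text
foot [array([0.5785, 0.3124, 0.02  ]), array([0.5567, 0.2511, 0.02  ]), array([0.4731, 0.2816, 0.02  ]), array([0.4955, 0.3425, 0.02  ])]
griptop top [0.539  0.2932 0.15  ] scene [0.5418 0.292  0.15  ] (array([0.5392, 0.2935, 0.1479]), np.float64(0.0001734553990701488))
red end [0.4977 0.3075 0.143 ] (array([0.4981, 0.3089, 0.1378]), np.float64(0.0008667254737925018))
bolt top [ 0.5154 -0.264   0.076 ]
bolt top [ 0.4969 -0.1622  0.076 ]
bolt top [ 0.4898 -0.0639  0.076 ]
bolt sc [ 0.5125 -0.266   0.076 ]
bolt sc [ 0.4957 -0.166   0.076 ]
bolt sc [ 0.4896 -0.0665  0.076 ]
cap [ 0.5795 -0.2557  0.064 ] [ 0.5765 -0.2576  0.064 ]
cap [ 0.5607 -0.1518  0.064 ] [ 0.558  -0.1541  0.064 ]
cap [ 0.5524 -0.0532  0.064 ] [ 0.5503 -0.0555  0.064 ]
tabtop [ 0.5341 -0.0568  0.106 ] [ 0.5482 -0.0683  0.106 ] (array([ 0.5345, -0.0622,  0.0936]), np.float64(0.009244986825395936))
tabtop [ 0.5423 -0.1554  0.106 ] [ 0.5544 -0.1644  0.106 ] (array([ 0.5429, -0.1607,  0.0954]), np.float64(0.007570593768093486))
tabtop [ 0.5611 -0.2584  0.106 ] [ 0.5632 -0.2569  0.106 ] (array([ 0.5613, -0.2579,  0.1046]), np.float64(0.0016354208271033277))
plates corners [array([0.5787, 0.0083, 0.052 ]), array([ 0.6267, -0.3051,  0.052 ]), array([ 0.5013, -0.3228,  0.052 ]), array([ 0.4534, -0.0106,  0.052 ])]
```

```bash
cat >> h.py <<'E'
from scipy.spatial.transform import Rotation as Ro
def goal(p,ydeg=None):
    """shift in tool mm and yaw rad to put TCP at p with tool y at ydeg (mod 180)"""
    from rig import manip
    s=manip.sense();q=s["tcp_rot"];M=Ro.from_quat([q[1],q[2],q[3],q[0]]).as_matrix()
    sh=M.T@(np.array(p)-s["eef_pos"])*1000
    a=np.degrees(np.arctan2(M[1,1],M[0,1]));yaw=None if ydeg is None else np.radians(a-ydeg)
    print("t",round(s["time"],2),"at",s["eef_pos"].round(4),"ydeg",a.round(2),"shift",sh.round(1),"yaw",yaw,"q7",s["qpos"][6].round(2),"F",s["force"].round(2))
E
python3 - <<'E'
import pickle
from h import *
d=pickle.load(open("d0.pkl","rb"));T,S=d["top"],d["scene"]
cr=lambda u,v:(u/4.4+145-.4,v/4.4+155-.4)
cs=lambda u,v:((u-374)/4.4+270-.4,v/4.4+115-.4)
print("small grip",tri(T,cr(183,55),S,cs(655,339)),"green",tri(T,cr(210,433),S,cs(483,58)))
u=np.array([np.cos(np.radians(-20)),np.sin(np.radians(-20))])
p=np.array([.532,.2955])-.008*u
print(p);goal([*p,.23],-20)
E
```

```text
small grip (array([0.66483985, 0.26874088, 0.10963863]), np.float64(0.0006464264087555295)) green (array([0.38415448, 0.23936886, 0.14681936]), np.float64(0.0006195201680959871))
[0.52448246 0.29823616]
t 0.1 at [0.2817 0.585  0.2286] ydeg 64.29 shift [-343.1 -153.1   -1. ] yaw 1.4711447010164562 q7 -0.04 F [ 0.72 -0.27  0.82]
```

```bash
python3 -m inch '{"linear":[[-35,-15,0],[-70,-31,0],[-105,-47,0],[-140,-62,0],[-175,-78,0],[-210,-94,0],[-245,-109,0],[-280,-125,0],[-315,-140,0],[-343,-153,0],[-343,-153,0],[-343,-153,0],[-343,-153,0],[-343,-153,0],[-343,-153,0]],"yaw":[0.12,0.24,0.36,0.48,0.6,0.72,0.84,0.96,1.08,1.2,1.32,1.44,1.471,1.471,1.471],"claw":[1,1,1,1,1,1,1,1,1,1,1,1,1,1,1]}' 20
python3 - <<'E'
from h import *
import cv2
from rig import manip
goal([.5245,.2982,.117],-20)
c=manip.camera("wrist");s=manip.sense()
print(c["hand_eye"])
cv2.imwrite("pics/w1.png",c["frame"])
H=np.array(c["hand_eye"]);q=s["tcp_rot"];M=Ro.from_quat([q[1],q[2],q[3],q[0]]).as_matrix()
def P(X):
    y=np.linalg.inv(H)@np.r_[M.T@(np.array(X)-s["eef_pos"]),1];p=c["K"]@y[:3];return (p[:2]/p[2]).round(1)
print("grip top centre exp",P([.539,.293,.15]),"trigger end",P([.498,.308,.143]))
E
```

```text
time: 1.35
eef_pos: [0.5242, 0.299, 0.2291]
tcp_rot: [-0.0, 0.819, 0.574, -0.001]
force: [-0.1, -0.1, 0.3]
grip_width: 1.0
finger_force: 0.0
t 1.35 at [0.5242 0.299  0.2291] ydeg -19.91 shift [ -0.6   0.6 112.1] yaw 0.00151600939111485 q7 -0.68 F [-0.08 -0.13  0.27]
[[-4.07196472e-04 -9.58585753e-01 -2.84803771e-01  7.89171384e-02]
 [ 9.99999107e-01 -2.77542086e-05 -1.33632823e-03 -4.79895132e-04]
 [ 1.27308070e-03 -2.84804061e-01  9.58584908e-01 -1.55163929e-01]
 [ 0.00000000e+00  0.00000000e+00  0.00000000e+00  1.00000000e+00]]
grip top centre exp [272.7 199.8] trigger end [225.3 197.2]
```

View pics/w1.png

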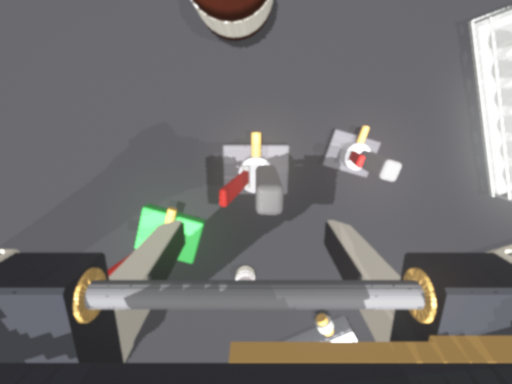

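The wrist view shows the grey grip top at (270,200) and the trigger tip at (224,197), both where I predicted, with the foot edges square to the jaws. Next I descend, centre, squeeze and release.

```bash
python3 -m inch '{"linear":[[0,0,30],[0,0,60],[0,0,90],[0,0,112],[0,4,112],[0,8,112],[0,8,112],[0,8,112],[0,8,112],[0,8,112],[0,8,112],[0,8,112],[0,8,112],[0,8,112],[0,8,112],[0,8,112],[0,8,112],[0,8,112]],"yaw":[0,0,0,0,0,0,0,0,0,0,0,0,0,0,0,0,0,0],"claw":[1,1,1,1,1,0.8,0.6,0.3,0.3,0.3,0.3,0.3,0.3,0.3,0.3,0.3,0.3,0.3]}' 20
python3 - <<'E'
from h import *
goal([.532,.2955,.117],-20)
import cv2
from rig import manip
c=manip.camera("wrist");cv2.imwrite("pics/w2.png",c["frame"])
E
```

```text
time: 2.9
eef_pos: [0.5306, 0.2977, 0.1181]
tcp_rot: [-0.002, 0.819, 0.574, -0.001]
force: [-5.3, 2.2, 6.2]
grip_width: 0.436
finger_force: 20.0
t 2.9 at [0.5306 0.2977 0.1181] ydeg -19.96 shift [-1.6  2.1  1.1] yaw 0.0006343332633959321 q7 -0.62 F [-5.31  2.17  6.22]
```

The opening is 40.5 mm, which matches full squeeze at about 40 mm, with 20 N of grip. Now I release and go up.

```bash
python3 -m inch '{"linear":[[0,0,0],[0,0,0],[0,0,0],[0,0,0],[0,-4,0],[0,-8,0],[0,-8,0],[0,-8,0],[0,-8,-30],[0,-8,-65],[0,-8,-100],[0,-8,-112]],"yaw":[0,0,0,0,0,0,0,0,0,0,0,0],"claw":[1,1,1,1,1,1,1,1,1,1,1,1]}'
python3 - <<'E'
from h import *
from rig import manip
goal([.490,-.0645,.17],-81.3)
c=manip.camera("top");f=c["frame"];w=manip.camera("wrist")["frame"]
cv2.imwrite("pics/w3.png",w)
print(blobs(w,[0,120,60],[8,255,255],(190,120,320,240),5),blobs(cv2.imread("pics/w1.png"),[0,120,60],[8,255,255],(190,120,320,240),5))
E
```

```text
time: 3.95
eef_pos: [0.5285, 0.2986, 0.2355]
tcp_rot: [0.002, 0.82, 0.573, 0.005]
force: [0.8, 0.7, 1.0]
grip_width: 1.002
finger_force: 0.0
t 3.95 at [0.5285 0.2986 0.2355] ydeg -20.09 shift [-354.7   88.1   63.8] yaw 1.068238649102914 q7 -0.68 F [0.78 0.71 0.98]
[(499, [227.1, 190.0], [24, 53, 29, 35])] [(502, [231.8, 189.4], [29, 52, 29, 35])]
```

```bash
python3 -m inch '{"linear":[[-35,9,0],[-70,18,0],[-105,27,0],[-140,35,0],[-175,44,0],[-210,53,0],[-245,62,0],[-280,70,0],[-315,80,0],[-355,88,30],[-355,88,64],[-355,88,90],[-355,88,90],[-355,88,90]],"yaw":[0.12,0.24,0.36,0.48,0.6,0.72,0.84,0.96,1.068,1.068,1.068,1.068,1.068,1.068],"claw":[0.7,0.3,0,0,0,0,0,0,0,0,0,0,0,0]}'
python3 - <<'E'
from h import *
from rig import manip
goal([.490,-.0645,.087],-81.3)
s=manip.sense();c=manip.camera("wrist");f=c["frame"]
H=np.array(c["hand_eye"]);q=s["tcp_rot"];M=Ro.from_quat([q[1],q[2],q[3],q[0]]).as_matrix()
def P(X):
    y=np.linalg.inv(H)@np.r_[M.T@(np.array(X)-s["eef_pos"]),1];p=c["K"]@y[:3];return (p[:2]/p[2]).round(1)
for X in([.490,-.0645,.076],[.4965,-.1635,.076],[.535,-.057,.106],[.542,-.1555,.106]): print(P(X))
cv2.imwrite("pics/w4.png",f)
E
```

```text
time: 5.22
eef_pos: [0.4845, -0.065, 0.1381]
tcp_rot: [0.0, 0.997, 0.076, -0.002]
force: [0.4, 0.0, 0.7]
grip_width: 0.048
finger_force: 0.0
t 5.22 at [ 0.4845 -0.065   0.1381] ydeg -81.24 shift [ 5.8  0.3 51.1] yaw 0.001019901935129428 q7 -0.82 F [0.45 0.04 0.71]
[254.7 198.5]
[371.3 208.2]
[254.  149.6]
[395.9 161.1]
```

View pics/w4.png

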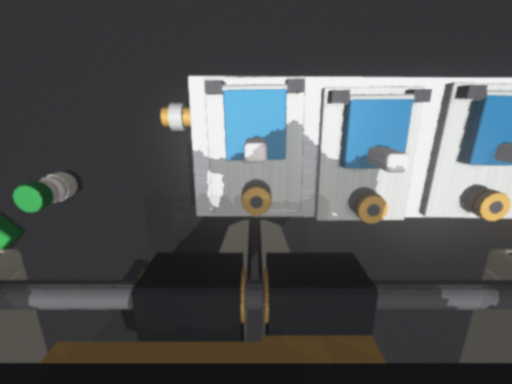

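The wrist view shows the left bolt at (256,202), the middle bolt at (372,208) and the right bolt at (491,206). The left one is about 3 mm nearer than the estimate, so I correct for that. Next is the tap approach.

```bash
python3 -m inch '{"linear":[[4,0,20],[4,0,40],[4,0,46],[4,0,46],[4,0,46],[4,0,46],[4,0,46],[4,0,47],[4,0,48]],"yaw":[0,0,0,0,0,0,0,0,0],"claw":[0,0,0,0,0,0,0,0,0]}'
python3 -c "
from h import *
goal([.4885,-.0655,.087],-81.3)"
```

```text
time: 6.02
eef_pos: [0.4903, -0.0642, 0.0922]
tcp_rot: [0.0, 0.997, 0.077, 0.001]
force: [0.0, -0.2, -0.0]
grip_width: 0.004
finger_force: 0.0
t 6.02 at [ 0.4903 -0.0642  0.0922] ydeg -81.18 shift [-2.   1.   5.2] yaw 0.0020937231507339 q7 -0.76 F [ 0.02 -0.22 -0.02]
```

```bash
python3 -m inch '{"linear":[[-1,1,1],[-1,1,2],[-1,1,3],[-1,1,4],[-1,1,4],[-1,1,4]],"yaw":[0,0,0,0,0,0],"claw":[0,0,0,0,0,0]}'
python3 -m inch '{"linear":[[0,0,1],[0,0,1],[0,0,1]],"yaw":[0,0,0],"claw":[0,0,0]}'
python3 -m inch '{"linear":[[0,0,1],[0,0,1],[0,0,1]],"yaw":[0,0,0],"claw":[0,0,0]}'
```

```text
time: 6.52
eef_pos: [0.489, -0.0653, 0.0875]
tcp_rot: [0.0, 0.997, 0.077, -0.0]
force: [0.1, 0.0, 0.0]
grip_width: 0.01
finger_force: 0.0
time: 6.77
eef_pos: [0.4891, -0.0653, 0.0874]
tcp_rot: [-0.0, 0.997, 0.077, 0.0]
force: [-1.8, -0.2, 6.4]
grip_width: 0.007
finger_force: 3.0
time: 7.02
eef_pos: [0.4891, -0.0653, 0.0873]
tcp_rot: [-0.001, 0.997, 0.077, 0.0]
force: [-3.4, 1.7, 14.4]
grip_width: 0.001
finger_force: 7.0
```

It held at z 0.0873 with 14 N, so the left bolt is tight. On to the middle one.

```bash
python3 -m inch '{"linear":[[0,0,-10],[0,0,-25],[0,0,-25],[0,0,-25],[0,0,-25]],"yaw":[0,0,0,0,0],"claw":[0,0,0,0,0]}'
python3 -c "
from h import *
goal([.4965,-.1645,.092],-81.3)"
```

```text
time: 7.43
eef_pos: [0.4889, -0.065, 0.1103]
tcp_rot: [-0.0, 0.997, 0.077, -0.0]
force: [-1.3, 0.0, -1.0]
grip_width: 0.004
finger_force: 0.0
t 7.43 at [ 0.4889 -0.065   0.1103] ydeg -81.17 shift [-7.7 99.5 18.3] yaw 0.0022783926801852542 q7 -0.78 F [-1.27  0.04 -0.97]
```

```bash
python3 -m inch '{"linear":[[-2,30,0],[-5,60,0],[-8,90,0],[-8,99,0],[-8,99,10],[-8,99,18],[-8,99,19],[-8,99,20],[-8,99,21],[-8,99,22],[-8,99,22],[-8,99,22]],"yaw":[0,0,0,0,0,0,0,0,0,0,0,0],"claw":[0,0,0,0,0,0,0,0,0,0,0,0]}'
python3 -m inch '{"linear":[[0,0,0.7],[0,0,0.7],[0,0,0.7]],"yaw":[0,0,0],"claw":[0,0,0]}'
python3 -m inch '{"linear":[[0,0,0.7],[0,0,0.7],[0,0,0.7]],"yaw":[0,0,0],"claw":[0,0,0]}'
```

```text
time: 8.43
eef_pos: [0.4965, -0.164, 0.0888]
tcp_rot: [0.0, 0.997, 0.077, 0.0]
force: [0.6, 0.0, 0.5]
grip_width: 0.005
finger_force: 0.0
time: 8.68
eef_pos: [0.4964, -0.1643, 0.0881]
tcp_rot: [0.0, 0.997, 0.077, 0.0]
force: [-0.5, 0.2, -0.4]
grip_width: 0.005
finger_force: 0.0
time: 8.93
eef_pos: [0.4964, -0.1644, 0.0873]
tcp_rot: [0.0, 0.997, 0.077, 0.0]
force: [1.3, -0.2, 0.3]
grip_width: 0.004
finger_force: 0.1
```

```bash
python3 -m inch '{"linear":[[0,0,0.7],[0,0,0.7],[0,0,0.7]],"yaw":[0,0,0],"claw":[0,0,0]}'
```

```text
time: 9.18
eef_pos: [0.4964, -0.1644, 0.0866]
tcp_rot: [0.0, 0.997, 0.077, 0.0]
force: [0.5, -0.2, 0.2]
grip_width: -0.001
finger_force: 0.1
```

```bash
python3 -m inch '{"linear":[[0,0,0.7],[0,0,0.7],[0,0,0.7]],"yaw":[0,0,0],"claw":[0,0,0]}'
python3 -m inch '{"linear":[[0,0,0.7],[0,0,0.7],[0,0,0.7]],"yaw":[0,0,0],"claw":[0,0,0]}'
```

```text
time: 9.43
eef_pos: [0.4964, -0.1644, 0.0858]
tcp_rot: [0.0, 0.997, 0.077, -0.0]
force: [0.7, -0.7, 0.9]
grip_width: 0.006
finger_force: 0.1
time: 9.68
eef_pos: [0.4963, -0.1643, 0.0851]
tcp_rot: [0.0, 0.997, 0.077, -0.0]
force: [0.6, -0.3, 0.5]
grip_width: 0.005
finger_force: 0.1
```

```bash
python3 -m inch '{"linear":[[0,0,1],[0,0,2],[0,0,3],[0,0,4],[0,0,4],[0,0,4]],"yaw":[0,0,0,0,0,0],"claw":[0,0,0,0,0,0]}'
python3 -m inch '{"linear":[[0,0,0.7],[0,0,1.2],[0,0,1.2],[0,0,1.2]],"yaw":[0,0,0,0],"claw":[0,0,0,0]}'
```

```text
time: 10.18
eef_pos: [0.4962, -0.1642, 0.0809]
tcp_rot: [-0.0, 0.997, 0.077, -0.0]
force: [-0.5, -0.3, -0.5]
grip_width: 0.002
finger_force: 0.0
time: 10.52
eef_pos: [0.4963, -0.1642, 0.0804]
tcp_rot: [-0.0, 0.997, 0.077, 0.0]
force: [-1.9, 1.4, 5.0]
grip_width: 0.006
finger_force: 2.6
```

It stopped hard 7 mm down, so the middle bolt is the loose one. I press slightly more for firmness, then go to the right bolt.

```bash
python3 -m inch '{"linear":[[0,0,0.3],[0,0,0.3],[0,0,-15],[0,0,-32],[0,0,-32],[0,0,-32]],"yaw":[0,0,0,0,0,0],"claw":[0,0,0,0,0,0]}'
python3 -c "
from h import *
goal([.514,-.2645,.089],-81.3)"
```

```text
time: 11.02
eef_pos: [0.4968, -0.1644, 0.1122]
tcp_rot: [0.0, 0.997, 0.077, 0.001]
force: [-0.6, 0.4, 0.5]
grip_width: 0.003
finger_force: 0.0
t 11.02 at [ 0.4968 -0.1644  0.1122] ydeg -81.17 shift [  1.6 101.5  23.3] yaw 0.0022829948663009494 q7 -0.62 F [-0.55  0.42  0.45]
```

```bash
python3 -m inch '{"linear":[[0,30,0],[1,60,0],[1,90,0],[2,101,0],[2,101,10],[2,101,20],[2,101,22],[2,101,23],[2,101,24],[2,101,24],[2,101,24]],"yaw":[0,0,0,0,0,0,0,0,0,0,0],"claw":[0,0,0,0,0,0,0,0,0,0,0]}'
python3 -m inch '{"linear":[[0,0,0.7],[0,0,0.7],[0,0,0.7]],"yaw":[0,0,0],"claw":[0,0,0]}'
python3 -m inch '{"linear":[[0,0,0.7],[0,0,0.7],[0,0,0.7]],"yaw":[0,0,0],"claw":[0,0,0]}'
```

```text
time: 11.93
eef_pos: [0.5142, -0.2624, 0.0877]
tcp_rot: [-0.0, 0.997, 0.078, 0.0]
force: [0.2, 0.0, -0.3]
grip_width: 0.004
finger_force: 0.0
time: 12.18
eef_pos: [0.5143, -0.2629, 0.0874]
tcp_rot: [-0.001, 0.997, 0.077, 0.0]
force: [-0.6, 1.7, 2.9]
grip_width: 0.005
finger_force: 1.5
time: 12.43
eef_pos: [0.5143, -0.2629, 0.0874]
tcp_rot: [-0.001, 0.997, 0.077, 0.001]
force: [-1.6, 3.2, 6.8]
grip_width: 0.005
finger_force: 3.6
```

The right bolt is tight. Now the middle cap's tab.

```bash
python3 -m inch '{"linear":[[0,0,-30],[0,0,-65],[0,-30,-65],[0,-60,-65],[0,-90,-65],[0,-90,-65],[0,-90,-65]],"yaw":[0,0,0,0,0,0,0],"claw":[0,0,0.5,0.5,0.5,0.5,0.5]}' 15
python3 - <<'E'
from h import *
from rig import manip
goal([.542,-.1565,.088],-81.3)
s=manip.sense();c=manip.camera("wrist");f=c["frame"]
H=np.array(c["hand_eye"]);q=s["tcp_rot"];M=Ro.from_quat([q[1],q[2],q[3],q[0]]).as_matrix()
def P(X):
    y=np.linalg.inv(H)@np.r_[M.T@(np.array(X)-s["eef_pos"]),1];p=c["K"]@y[:3];return (p[:2]/p[2]).round(1)
print("tabtop",P([.542,-.1565,.106]),"bolt",P([.4965,-.1642,.069]),"hinge",P([.5855,-.150,.064]))
cv2.imwrite("pics/w5.png",f)
E
```

```text
time: 13.02
eef_pos: [0.5002, -0.173, 0.1513]
tcp_rot: [-0.0, 0.997, 0.079, -0.0]
force: [-0.7, -0.1, 0.1]
grip_width: 0.313
finger_force: 0.0
t 13.02 at [ 0.5002 -0.173   0.1513] ydeg -80.97 shift [43.9 -9.7 63.3] yaw 0.005682874722370339 q7 -0.66 F [-0.75 -0.08  0.15]
tabtop [241.1 156.9] bolt [244.2 199.9] hinge [243.2  96.4]
```

View pics/w5.png

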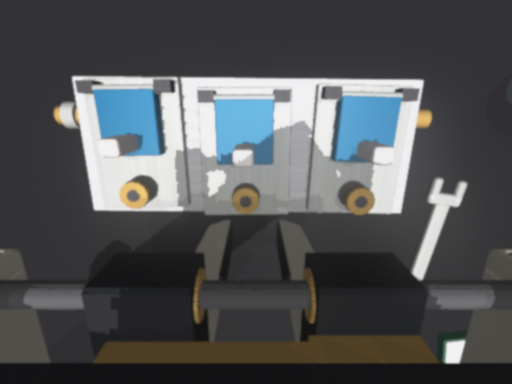

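The wrist view shows the middle tab at (243,157), against a prediction of (241,157), and its bolt at (245,200). The other caps are shut. Next I go down and pinch.

```bash
python3 -m inch '{"linear":[[22,-5,0],[43,-9,0],[43,-9,0],[43,-9,0],[43,-9,20],[43,-9,40],[43,-9,60],[43,-9,63],[43,-9,63],[43,-9,63],[43,-9,63]],"yaw":[0,0,0,0,0,0,0,0,0,0,0],"claw":[0.5,0.5,0.5,0.5,0.5,0.5,0.5,0.5,0.5,0.5,0.5]}' 15
python3 -c "
from h import *
goal([.542,-.1565,.088],-81.3)"
```

```text
time: 13.98
eef_pos: [0.5416, -0.1606, 0.0898]
tcp_rot: [0.001, 0.997, 0.076, 0.001]
force: [-0.5, 0.6, -0.8]
grip_width: 0.499
finger_force: 0.0
t 13.98 at [ 0.5416 -0.1606  0.0898] ydeg -81.25 shift [ 1.  -4.   1.8] yaw 0.0009361548306375834 q7 -0.66 F [-0.53  0.56 -0.78]
```

```bash
python3 -m inch '{"linear":[[1,-2,1],[1,-4,1],[1,-4,1],[1,-4,1],[1,-4,1],[1,-4,1],[1,-4,1],[1,-4,1],[1,-4,1],[1,-4,1],[1,-4,1]],"yaw":[0,0,0,0,0,0,0,0,0,0,0],"claw":[0.5,0.5,0.35,0.1,0.1,0.1,0.1,0.1,0.1,0.1,0.1]}' 15
python3 -c "
from h import *
goal([.542,-.1565,.088],-81.3)"
```

```text
time: 14.9
eef_pos: [0.5419, -0.1574, 0.0878]
tcp_rot: [0.002, 0.997, 0.076, 0.001]
force: [0.9, -5.2, -2.4]
grip_width: 0.17
finger_force: 15.0
t 14.9 at [ 0.5419 -0.1574  0.0878] ydeg -81.24 shift [ 0.2 -0.9 -0.2] yaw 0.000960473471375432 q7 -0.66 F [ 0.88 -5.17 -2.44]
```

```bash
python3 -m inch '{"linear":[[3,0,-3.7],[6,0,-7],[10,0,-10.5],[13.6,0,-13],[18,0,-15.5],[22,0,-17.7],[26,0,-19.4],[31,0,-20.8],[31,0,-20.8],[31,0,-20.8]],"yaw":[0,0,0,0,0,0,0,0,0,0],"claw":[0.1,0.1,0.1,0.1,0.1,0.1,0.1,0.1,0.1,0.1]}' 15
python3 - <<'E'
from h import *
from rig import manip
goal([.542,-.1565,.088],-81.3)
cv2.imwrite("pics/w6.png",cv2.resize(manip.camera("scene")["frame"][120:250,60:300],None,fx=3,fy=3,interpolation=cv2.INTER_CUBIC))
E
```

```text
time: 15.73
eef_pos: [0.5692, -0.153, 0.108]
tcp_rot: [0.001, 0.997, 0.076, -0.003]
force: [-3.3, -5.1, 0.8]
grip_width: 0.17
finger_force: 15.0
t 15.73 at [ 0.5692 -0.153   0.108 ] ydeg -81.29 shift [-27.3  -0.7  20.2] yaw 0.00021897825827009164 q7 -0.72 F [-3.29 -5.06  0.79]
```

View pics/w6.png

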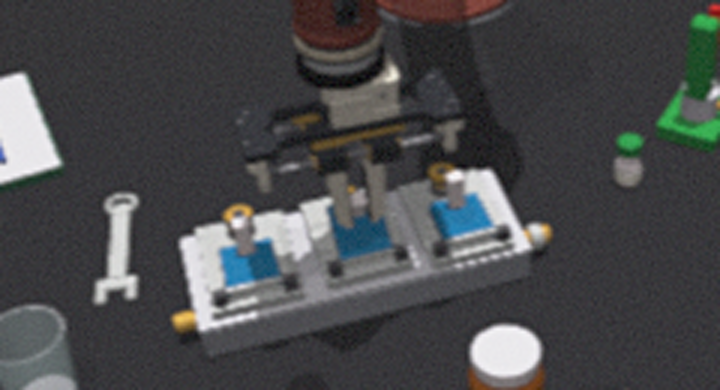

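The scene crop shows the middle cap lifting, with its tab between the fingers at about (355,200), and the other two caps shut. I continue to 60 degrees, adding for the lag.

```bash
python3 -m inch '{"linear":[[4,0,-0.8],[8,0,-1.3],[12,0,-1.5],[16,0,-1.5],[20,0,-1.3],[21,0,-1.2],[21,0,-1.2],[21,0,-1.2],[21,0,-1.2]],"yaw":[0,0,0,0,0,0,0,0,0],"claw":[0.1,0.1,0.1,0.1,0.1,0.1,0.1,0.1,0.1]}' 15
python3 - <<'E'
from h import *
from rig import manip
goal([.542,-.1565,.088],-81.3)
a=manip.camera("scene")["frame"][150:230,100:250];b=manip.camera("wrist")["frame"]
cv2.imwrite("pics/w7.png",cv2.vconcat([cv2.resize(a,(512,273),interpolation=cv2.INTER_CUBIC),b[:300]]))
E
```

```text
time: 16.53
eef_pos: [0.5906, -0.1495, 0.1098]
tcp_rot: [0.001, 0.997, 0.076, -0.002]
force: [-3.9, -4.8, 1.9]
grip_width: 0.17
finger_force: 15.0
t 16.53 at [ 0.5906 -0.1495  0.1098] ydeg -81.3 shift [-49.   -0.5  22. ] yaw 5.907031141983917e-05 q7 -0.74 F [-3.9  -4.79  1.89]
```

View pics/w7.png

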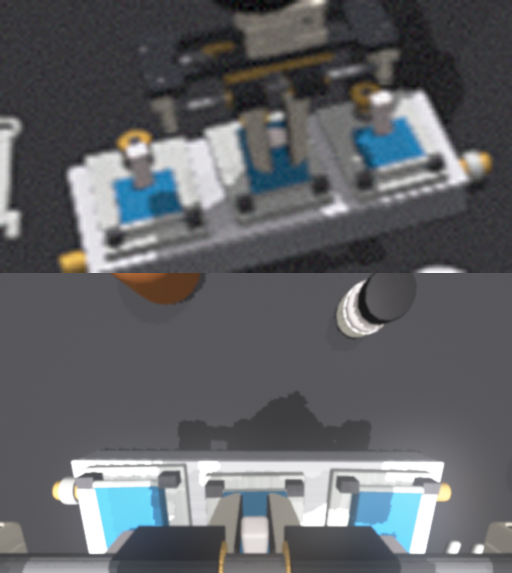

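The pictures show the middle cap raised, with its tab top at (277,130) facing away between the pads. The arc travel of 49 by 22 mm matches about 60 degrees, and the other caps are shut. I let it settle, then hand in.

```bash
python3 -m inch '{"linear":[[0,0,0],[0,0,0],[0,0,0],[0,0,0],[0,0,0],[0,0,0]],"yaw":[0,0,0,0,0,0],"claw":[0.1,0.1,0.1,0.1,0.1,0.1]}' 15 && python3 -c "
from rig import manip
print(manip.close_job())"
```

```text
time: 17.13
eef_pos: [0.5906, -0.1495, 0.1098]
tcp_rot: [0.001, 0.997, 0.076, -0.002]
force: [-3.5, -4.7, 2.5]
grip_width: 0.168
finger_force: 15.0
the job is handed in; nothing more can be done
None
```

I squeezed the vent trigger fully and let it spring back, tapped the bolts left to right (the middle one sank 7 mm; the left tap reached about 14 N, above the 4–5 N asked), and handed in at 17 s, still holding the middle cap open at about 60°.

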